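# Stand the fallen service bottles back in the spill tray

### The job

A spray can has fallen over in the long steel spill tray and a square bottle has fallen out of it onto the mat beyond. Stand both upright on their bases inside the tray, among the cans, bottle and jar that still stand there, setting them down without dropping them or letting them topple. Leave the standing ones and everything else on the bench where they are.

Things in the scene. Friction and masses are not known exactly. Their poses are not given: they have to be found in the camera images.
- spill_tray: Long shallow steel spill tray fixed on the bench across in front of the robot: 122 x 576 mm outside, 116 x 570 mm inside. Origin on the bench under its centre; y axis along the tray, x axis across it, away from the robot. Upper side of its floor 3 mm, top of its lip all round 16 mm above the bench.
- spray_can: White aerosol can, 52 mm diameter, 165 mm long; body to 118 mm from the base, then shoulder and white cap 42 mm wide; 0.17-0.34 kg. Fallen in the tray, lies roughly along it, cap to the tray's +y end; can roll. Origin on its axis, 82.5 mm from the base; x axis points from base to cap (up when it stands). Standing in the tray its origin is 85.5 mm above the bench.
- square_bottle: White square bottle, body 56 x 56 x 110 mm, then shoulder and grey cap 34 mm wide, 145 mm long in all; 0.18-0.37 kg. Lies on a side on the bench beyond the tray, cap to the left, to the right or anywhere between, away from the robot. Origin on its axis, 72.5 mm from the base; x axis points from base to cap, y and z square to its sides. Standing in the tray its origin is 75.5 mm above the bench.
- tall_can: Grey aerosol can with a narrower white cap standing in the tray, 50 mm in diameter (52.4 mm over its seam), 150 mm tall. Stands upright, its z axis up, its origin the centre of its underside. Stays where it is.
- slim_can: Slim aluminium spray can with a grey cap as wide as its body standing in the tray, 45 mm in diameter (47.4 mm over its seam), 140 mm tall. Stands upright, its z axis up, its origin the centre of its underside. Stays where it is.
- round_bottle: Amber round bottle standing in the tray, 52 mm in diameter up to 95 mm, white cap 30 mm wide, 138 mm tall. Stands upright, its z axis up, its origin the centre of its underside. Stays where it is.
- flux_jar: Low white jar with a grey lid standing in the tray on the cap side of the fallen can, 60 mm in diameter, 64 mm tall. Stands upright, its z axis up, its origin the centre of its underside. Stays where it is.
- board_frame: Circuit board in a black tray-like frame, 100 x 140 x 22 mm, flat on the bench. Origin at the centre of its underside. Bystander.
- solder_spool: Spool of solder wire standing on its flange, 62 mm in diameter, 50 mm tall. Origin at the centre of its underside. Bystander.
- parts_bin: Small open parts tray on the bench to the left of the spill tray, 110 x 75 x 35 mm. Origin at the centre of its underside. Bystander.
- wrench: Steel wrench 160 mm long lying on the bench to the right of the spill tray, along its own x axis. Bystander.
Things that resemble listed ones, but are neither listed nor needed, are in the scene too. Leave any red look-alike of the spray_can alone.

How it is judged:
At the end, for the whole second after the job is handed in: Spray can and square bottle stand cap up on the tray floor (axis within 0.06 rad of vertical, height within 4 mm), bases inside the lips, at rest, let go; the four others still stand (0.06 rad) within 30 mm of their places; board frame, spool, parts tray and wrench within 40 mm of theirs (angle between each of spray_can, square_bottle's own x axis and vertical below 0.06 rad and height (world z) of spray_can between 0.0815 and 0.0895 m and x of spray_can in the frame of spill_tray between -0.034 and 0.034 m and y of spray_can in the frame of spill_tray between -0.26 and 0.26 m and linear speed of each of spray_can, square_bottle below 0.01 m/s and angular speed of each of spray_can, square_bottle below 0.1 rad/s and contact force between the fingers and spray_can below 0.05 N and height (world z) of square_bottle between 0.0715 and 0.0795 m and x of square_bottle in the frame of spill_tray between -0.034 and 0.034 m and y of square_bottle in the frame of spill_tray between -0.26 and 0.26 m and contact force between the fingers and square_bottle below 0.05 N and angle between each of tall_can, slim_can, round_bottle, flux_jar's own z axis and vertical below 0.06 rad and distance of each of tall_can, slim_can, round_bottle, flux_jar from where it was at the start of the episode below 0.03 m and distance of each of board_frame, solder_spool, parts_bin, wrench from where it was at the start of the episode below 0.04 m); the robot touches nothing.
It fails at once if the spray can is dropped, flung or let topple (faster than 0.6 m/s while not held) (linear speed of spray_can above 0.6 m/s and contact force between the fingers and spray_can below 0.2 N).
It fails at once if the square bottle is dropped, flung or let topple (faster than 0.6 m/s while not held) (linear speed of square_bottle above 0.6 m/s and contact force between the fingers and square_bottle below 0.2 N).
It fails at once if a container that still stands is shoved more than 30 mm or tilted more than 0.35 rad (distance of any of tall_can, slim_can, round_bottle, flux_jar from where it was at the start of the episode above 0.03 m or angle between any of tall_can, slim_can, round_bottle, flux_jar's own z axis and vertical above 0.35 rad).
It fails at once if the board frame, spool, parts tray or wrench is moved more than 40 mm (distance of any of board_frame, solder_spool, parts_bin, wrench from where it was at the start of the episode above 0.04 m).
It also fails if it takes over 58 s, if anything falls off the work surface, if the arm or the gripper's body presses on something with over 40 N, if the wrist force passes 120 N, or if a joint passes its speed limit or range.

### The arm

A 6-joint arm with a two-finger parallel gripper is mounted at the origin on the work surface. World frame = base frame: x ahead of the robot, y to its left, z up, the work surface at z = 0. Lengths are in m, angles in rad, forces in N, time in s.
With the tool pointing down it reaches from about 0.275 to 1 m from the base axis. Payload 8.4 kg.
Tool frame: the origin (TCP) lies on the centre line of the jaws, within the pads' length; the fingertips stand 17 mm ahead of it and the grasp point (between the pads) lies 2 mm behind it (bot.tcp_to_tips is the z of the fingertips in the tool frame, in m); z points along the fingers, y is the line along which they close (so a half turn about z gives the same grasp; the last joint's range is limited). The gripper opens to 85 mm and grips with 20 to 120 N. Pads are 22 mm wide; open, the fingers measure 114 mm over their backs; the gripper's body (76 mm by 85 mm) begins 54 mm behind the grasp point. The pads swing forward as they close: fully open they stand 13 mm farther back than shut.
Start: joints at [1.321, 0.353, 1.633, -0, 1.155, -0.002], TCP at [0.153, 0.606, 0.248] pointing down, gripper open.
Joint ranges: [-2.63, 2.63], [-0.92, 2.1], [0.06, 2.66], [-1.3, 4.44], [0, 2.69], [-3.02, 3.02]. Speed limits (rad/s): [2.22, 2.22, 2.79, 3.14, 3.14, 3.14].

### API

Orientations are given as a unit quaternion [x, y, z, w].
In Python, from workcell import bot, hand, kinematics, get_obs, vision, hand_in gives the robot as it stands. The module is installed in compiled form; this text tells all that it offers. Calls block until the motion is done:
- bot.reach(position, orientation): joint-space move of the TCP to a pose.
- bot.servo_line(position, ori=None, velocity=0.15): straight line of the TCP; ori=None keeps the orientation; velocity is the mean speed in m/s.
- bot.goto_joints(angles): joint-space move.
- hand.move_gripper(opening, strength=None): finger opening in m; strength is the grip in N (None keeps the last); returns when the fingers have stopped.
- bot.dwell(seconds).
- kinematics.solve_ik(position, orientation): joint angles nearest the present ones, or None.
- get_obs(): the state.
- vision.read_camera(name): name is "scene" or "top" or "wrist"; returns a dict with "frame" (480x640x3 uint8, red, green, blue), "intrinsics" (3x3 intrinsics, pixels), "view" (4x4, takes a point from world to camera coordinates). Camera axes: x right, y down, z forward; pixel columns grow to the right and rows downward; lengths in m; the calibration is good to about 2 mm. The wrist camera is an equidistant fisheye: a pixel r from the principal point sees the ray r / f radians off the axis. A picture is of the moment at which its call begins. There is no depth.
A pose or a line that the arm cannot do raises bot.IKError and nothing moves.
- hand_in(): hands the job in; it is judged then, once.
The state is a dict: "time_s": time; "joint_pos": joint angles; "joint_vel": joint speeds; "joint_efforts": joint torques, N m; "position": TCP position; "orientation": TCP orientation; "wrist_force": force on the tool from outside, world axes, zero at the start; "ft_torque": the same for the moment, N m; "gripper_width": finger opening in m; "grip_force": force on a finger pad.
Only numpy, scipy, OpenCV 4.12 (cv2) and the standard library are available. Lean on these libraries where they do the work, as an engineer would, in place of code of your own. Each camera call takes 0.05 s, during which the arm holds its last target. There are 200 camera calls.

## Working session

There is one attempt and no reset: what is moved stays moved. The work goes in short steps, each a Python script; the robot and the scene stay as the last script left them, time stands still between calls to the robot, and variables do not carry over. Pictures are saved under pics/ and viewed, at most 10 in all, crops included, and the job is handed in when it is done.

```bash
mkdir -p pics; cat > h.py <<'E'
import numpy as np, cv2
from workcell import bot, hand, kinematics, get_obs, vision, hand_in
def pix2world(c,u,v,z):
    K=np.array(c["intrinsics"]);V=np.array(c["view"]);R=V[:3,:3];t=V[:3,3]
    d=R.T@np.linalg.inv(K)@np.array([u,v,1.]);o=-R.T@t
    return o+d*(z-o[2])/d[2]
def w2p(c,p):
    K=np.array(c["intrinsics"]);V=np.array(c["view"]);q=V[:3,:3]@np.array(p)+V[:3,3];q=K@q
    return q[:2]/q[2]
E
python3 - <<'E'
from h import *
import pickle
for n in("scene","top"):
    c=vision.read_camera(n); pickle.dump(c,open(n+".pkl","wb"))
    cv2.imwrite(f"pics/{n}0.png",cv2.resize(c["frame"][:,:,::-1],(800,600),interpolation=cv2.INTER_CUBIC))
    V=np.array(c["view"]);print(n,-V[:3,:3].T@V[:3,3],V[:3,:3].round(2).tolist(),c["intrinsics"])
print(get_obs())
E
```

```text
scene [ 0.99484887 -0.45192961  1.25238469] [[0.61, 0.8, 0.0], [0.69, -0.52, -0.5], [-0.4, 0.31, -0.86]] [[567.39479511   0.         313.83929796]
 [  0.         567.39479511 237.93214882]
 [  0.           0.           1.        ]]
top [0.27367402 0.00952183 1.37644749] [[0.0, -1.0, 0.01], [-0.99, -0.0, -0.11], [0.11, -0.01, -0.99]] [[507.90205233   0.         315.65144267]
 [  0.         507.90205233 243.39215116]
 [  0.           0.           1.        ]]
{'time_s': 0.1, 'joint_pos': array([ 1.32059820e+00,  3.53595701e-01,  1.63404948e+00,  9.98979741e-06,
        1.15523452e+00, -2.38754307e-03]), 'joint_vel': array([ 0.00015223, -0.00202696, -0.00212436, -0.00165029,  0.00106405,
       -0.0001037 ]), 'joint_efforts': array([-4.74552908e-04, -6.06362987e+01, -3.42821395e+01,  1.05803869e-05,
        3.93629933e-03,  6.74140074e-05]), 'position': array([0.15318873, 0.60551051, 0.24763065]), 'orientation': array([ 1.23590469e-01,  9.92333100e-01, -6.37824727e-04, -8.55888702e-05]), 'wrist_force': array([-0.59571619,  0.00620702,  0.15959627]), 'ft_torque': array([-0.05366737,  0.01997858,  0.03872018]), 'grip_force': 0.0, 'gripper_width': 0.08532875523307212}
```

View pics/top0.png

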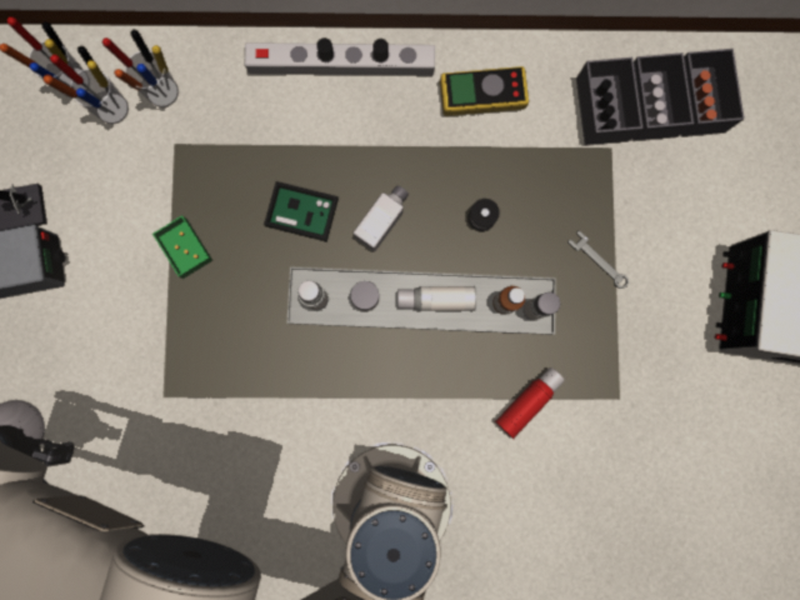

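View pics/scene0.png

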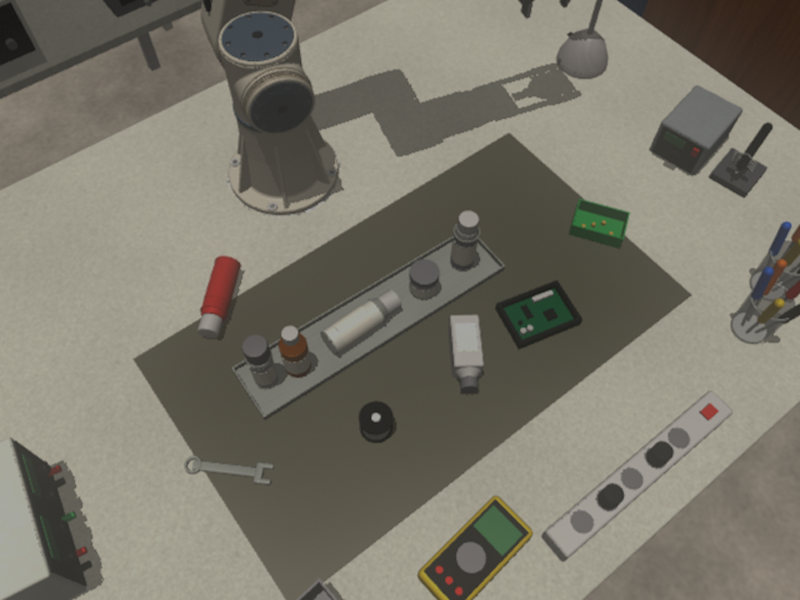

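Both views agree, with pixels given in the top view. Candidates for the spray can are the white lying cylinder in the tray (437,298) and the red look-alike outside it (530,402). I choose the white one. The only candidate for the square bottle is the white block with a grey cap (380,218). The standing items are the tall can (311,295), jar (364,296), round bottle (511,299) and slim can (545,303). Next is a close crop to check the choice.

```bash
python3 - <<'E'
import cv2,pickle
c=pickle.load(open("top.pkl","rb"));f=c["frame"][140:275,225:450,::-1]
cv2.imwrite("pics/top_crop.png",cv2.resize(f,None,fx=3.5,fy=3.5,interpolation=cv2.INTER_CUBIC))
c=pickle.load(open("scene.pkl","rb"));f=c["frame"][160:340,180:410,::-1]
cv2.imwrite("pics/sc_crop.png",cv2.resize(f,None,fx=3.3,fy=3.3,interpolation=cv2.INTER_CUBIC))
E
```

```text
(no output)
```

View pics/top_crop.png

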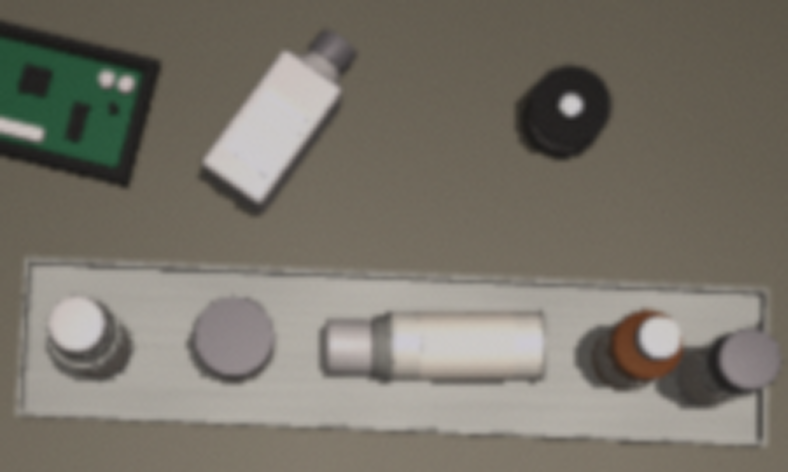

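View pics/sc_crop.png

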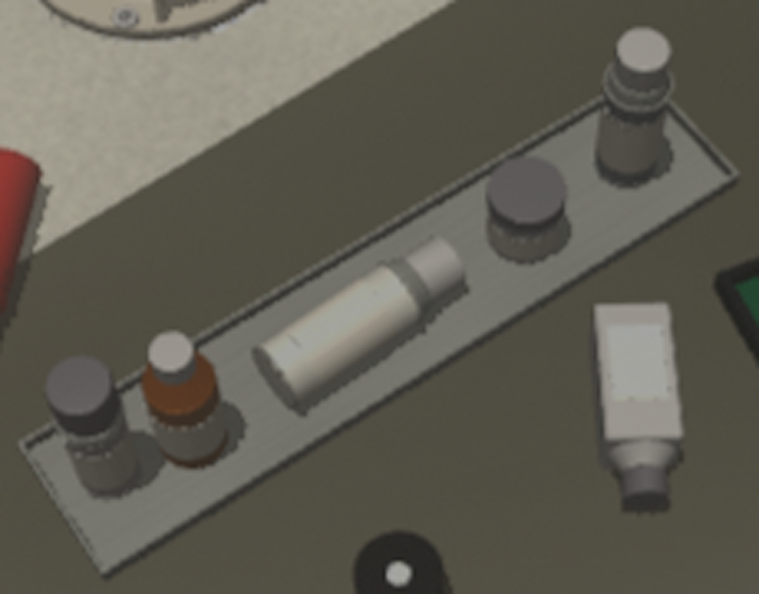

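The crop confirms the choice: the white can has its base at crop (545,345) and cap end at (322,346). The bottle's top-face corners are at (203,162), (258,203), (285,52) and (340,92), with its cap at (332,50). Next I compute positions and search for feasible placing poses.

```bash
cat >> h.py <<'E'
from scipy.spatial.transform import Rotation as Rot
def ori(theta_down, yaw, flip=False):
    """tool z points along azimuth yaw, theta_down below horizontal; jaw line horizontal"""
    z=np.array([np.cos(theta_down)*np.cos(yaw),np.cos(theta_down)*np.sin(yaw),-np.sin(theta_down)])
    y=np.array([-np.sin(yaw),np.cos(yaw),0.])*(-1 if flip else 1)
    return Rot.from_matrix(np.c_[np.cross(y,z),y,z]).as_quat()
E
python3 - <<'E'
from h import *
import pickle
t=pickle.load(open("top.pkl","rb"))
P=lambda u,v,z: pix2world(t,225+(u-1.25)/3.5,140+(v-1.25)/3.5,z).round(4)
for n,u,v,z in [("tray TL",27,260,.016),("TR",767,290,.016),("BL",18,412,.016),("BR",762,443,.016),
 ("can base",545,345,.029),("cap end",322,346,.029),("can s1",430,313,.029),("can s2",430,379,.029),
 ("bA",203,162,.056),("bB",258,203,.056),("bC",285,52,.056),("bD",340,92,.056),("bcap",342,40,.028),
 ("jar",234,337,.064),("round cap",660,337,.138),("slim top",750,359,.14),("tall top",78,323,.15),("spool",568,106,.05)]:
    print(n,P(u,v,z))
for x in(.34,.37):
  for y in(-.05,.06):
   for yd in(-90,-60,-30,0,30,60,90,180):
    r=[]
    for th in(20,30,45,60):
      for f in(0,1):
        r.append(sum(kinematics.solve_ik([x,y,z],ori(np.radians(th),np.radians(yd),f)) is not None for z in(.09,.3)))
    print(x,y,yd,r)
E
```

```text
tray TL [0.4978 0.221  0.016 ]
TR [ 0.4775 -0.3522  0.016 ]
BL [0.38   0.2254 0.016 ]
BR [ 0.3587 -0.3456  0.016 ]
can base [ 0.4321 -0.1776  0.029 ]
cap end [ 0.4305 -0.0072  0.029 ]
can s1 [ 0.4564 -0.0897  0.029 ]
can s2 [ 0.4056 -0.0896  0.029 ]
bA [0.5669 0.0836 0.056 ]
bB [0.5357 0.0418 0.056 ]
bC [0.6525 0.0221 0.056 ]
bD [ 0.6217 -0.0198  0.056 ]
bcap [ 0.6704 -0.0219  0.028 ]
jar [0.4329 0.0587 0.064 ]
round cap [ 0.4254 -0.2435  0.138 ]
slim top [ 0.4099 -0.3061  0.14  ]
tall top [0.4317 0.1639 0.15  ]
spool [ 0.6135 -0.1941  0.05  ]
0.34 -0.05 -90 [2, 2, 2, 2, 2, 2, 2, 2]
0.34 -0.05 -60 [1, 1, 1, 1, 1, 1, 2, 1]
0.34 -0.05 -30 [0, 0, 0, 0, 1, 0, 1, 1]
0.34 -0.05 0 [0, 0, 0, 0, 1, 1, 1, 1]
0.34 -0.05 30 [2, 2, 2, 2, 2, 2, 2, 2]
0.34 -0.05 60 [2, 2, 2, 2, 2, 2, 2, 2]
0.34 -0.05 90 [2, 2, 2, 2, 2, 2, 2, 2]
0.34 -0.05 180 [2, 2, 2, 2, 2, 2, 2, 2]
0.34 0.06 -90 [2, 2, 2, 2, 2, 2, 2, 2]
0.34 0.06 -60 [2, 2, 2, 2, 2, 2, 2, 2]
0.34 0.06 -30 [1, 1, 1, 1, 1, 1, 2, 2]
0.34 0.06 0 [0, 0, 0, 0, 1, 1, 1, 1]
0.34 0.06 30 [0, 0, 1, 1, 1, 1, 2, 2]
0.34 0.06 60 [2, 2, 2, 2, 2, 2, 1, 2]
0.34 0.06 90 [2, 2, 2, 2, 2, 2, 2, 2]
0.34 0.06 180 [2, 2, 2, 2, 2, 2, 2, 2]
0.37 -0.05 -90 [2, 2, 2, 2, 2, 2, 2, 2]
0.37 -0.05 -60 [1, 1, 1, 1, 1, 1, 2, 1]
0.37 -0.05 -30 [0, 0, 0, 0, 1, 0, 1, 1]
0.37 -0.05 0 [0, 0, 0, 0, 1, 1, 2, 2]
0.37 -0.05 30 [2, 2, 2, 2, 2, 2, 2, 2]
0.37 -0.05 60 [2, 2, 2, 2, 2, 2, 2, 2]
0.37 -0.05 90 [2, 2, 2, 2, 2, 2, 2, 2]
0.37 -0.05 180 [2, 2, 2, 2, 2, 2, 2, 2]
0.37 0.06 -90 [2, 2, 2, 2, 2, 2, 2, 2]
0.37 0.06 -60 [2, 2, 2, 2, 2, 2, 2, 2]
0.37 0.06 -30 [0, 0, 1, 1, 1, 1, 2, 2]
0.37 0.06 0 [0, 0, 0, 0, 1, 1, 2, 2]
0.37 0.06 30 [0, 0, 1, 1, 1, 1, 2, 2]
0.37 0.06 60 [2, 2, 2, 2, 2, 2, 1, 2]
0.37 0.06 90 [2, 2, 2, 2, 2, 2, 2, 2]
0.37 0.06 180 [2, 2, 2, 2, 2, 2, 2, 2]
```

```bash
python3 - <<'E'
from h import *
ok=lambda p,q:kinematics.solve_ik(p,q) is not None
for th in(25,):
 for x,y in((.43,-.15),(.43,-.045)):
  for yd in range(-180,180,15):
   r=[[int(ok([x,y,z],ori(np.radians(th),np.radians(yd),f))) for z in(.08,.12,.2,.28)] for f in(0,1)]
   print(th,y,yd,r)
q=np.radians
# grasp poses: tool z tilted 25deg from vertical toward base
print("can grasp",[(f,kinematics.solve_ik([.431,-.09,.03],ori(q(65),q(-90),f))) for f in(0,1)])
print("bottle grasp",[(f,kinematics.solve_ik([.6,.03,.03],ori(q(65),q(180-35.6),f))) for f in(0,1)])
print("can lifted",[(y,[int(ok([.431,-.09,z],ori(q(25),q(90),f)))for f in(0,1)for z in (.2,.3)]) for y in(0,)])
print("bottle lifted",[(x,z,[int(ok([x,.03,z],ori(q(25),q(-35.6),f)))for f in(0,1)]) for z in (.2,.3)for x in(.45,.5,.55,.6)])
E
```

```text
25 -0.15 -180 [[1, 1, 1, 1], [1, 1, 1, 1]]
25 -0.15 -165 [[1, 1, 1, 1], [1, 1, 1, 1]]
25 -0.15 -150 [[1, 1, 1, 1], [1, 1, 1, 1]]
25 -0.15 -135 [[1, 1, 1, 1], [1, 1, 1, 1]]
25 -0.15 -120 [[1, 1, 1, 1], [1, 1, 1, 1]]
25 -0.15 -105 [[1, 1, 1, 1], [1, 1, 1, 1]]
25 -0.15 -90 [[1, 1, 1, 1], [1, 1, 1, 1]]
25 -0.15 -75 [[0, 0, 0, 1], [0, 0, 0, 1]]
25 -0.15 -60 [[0, 0, 0, 0], [0, 0, 0, 0]]
25 -0.15 -45 [[1, 1, 1, 0], [1, 1, 1, 0]]
25 -0.15 -30 [[0, 0, 0, 1], [0, 0, 0, 1]]
25 -0.15 -15 [[0, 0, 0, 0], [0, 0, 0, 0]]
25 -0.15 0 [[1, 0, 1, 1], [1, 0, 1, 1]]
25 -0.15 15 [[1, 1, 1, 1], [1, 1, 1, 1]]
25 -0.15 30 [[1, 1, 1, 1], [1, 1, 1, 1]]
25 -0.15 45 [[1, 1, 1, 1], [1, 1, 1, 1]]
25 -0.15 60 [[1, 1, 1, 1], [1, 1, 1, 1]]
25 -0.15 75 [[1, 1, 1, 1], [1, 1, 1, 1]]
25 -0.15 90 [[1, 1, 1, 1], [1, 1, 1, 1]]
25 -0.15 105 [[1, 1, 1, 1], [1, 1, 1, 1]]
25 -0.15 120 [[1, 1, 1, 1], [1, 1, 1, 1]]
25 -0.15 135 [[1, 1, 1, 1], [1, 1, 1, 1]]
25 -0.15 150 [[1, 1, 1, 1], [1, 1, 1, 1]]
25 -0.15 165 [[1, 1, 1, 1], [1, 1, 1, 1]]
25 -0.045 -180 [[1, 1, 1, 1], [1, 1, 1, 1]]
25 -0.045 -165 [[1, 1, 1, 1], [1, 1, 1, 1]]
25 -0.
[... 866 characters left out ...]
1, 1, 1, 1], [1, 1, 1, 1]]
25 -0.045 165 [[1, 1, 1, 1], [1, 1, 1, 1]]
can grasp [(0, array([ 0.10664306,  0.49204071,  2.19335908, -0.7628108 ,  0.65375066,
        0.76663879])), (1, array([ 0.10664306,  0.49204071,  2.19335908, -0.7628108 ,  0.65375066,
       -2.37495387]))]
bottle grasp [(0, array([-0.07239718,  0.76173854,  1.55960492,  0.23807144,  1.20843992,
        1.99115499])), (1, array([-0.07239718,  0.76173854,  1.55960492,  0.23807144,  1.20843992,
       -1.15043766]))]
can lifted [(0, [1, 1, 1, 1])]
bottle lifted [(0.45, 0.2, [0, 0]), (0.5, 0.2, [0, 0]), (0.55, 0.2, [0, 0]), (0.6, 0.2, [0, 0]), (0.45, 0.3, [0, 0]), (0.5, 0.3, [0, 0]), (0.55, 0.3, [0, 0]), (0.6, 0.3, [0, 0])]
```

```bash
cat >> h.py <<'E'
q_=np.radians
def axis(q): return Rot.from_quat(q).as_matrix()[:,2]
def st(m=""):
    o=get_obs(); print(m,round(o["time_s"],2),o["position"].round(4),"w",round(o["gripper_width"],4),"g",round(o["grip_force"],1),"F",np.round(o["wrist_force"],1),"q",o["joint_pos"].round(2)); return o
E
python3 - <<'E'
from h import *
print(bot.tcp_to_tips)
q=ori(q_(65),q_(-89.5),0); p=np.array([.4313,-.095,.030])
hand.move_gripper(.064,40); 
bot.reach(p-.21*axis(q),q); st("pre")
bot.servo_line(p-.04*axis(q),velocity=.2); st()
bot.servo_line(p,velocity=.06); st("at")
hand.move_gripper(.03,45); st("grip")
c=vision.read_camera("scene"); f=c["frame"][130:340,180:410,::-1]
cv2.imwrite("pics/g1.png",cv2.resize(f,None,fx=2.8,fy=2.8,interpolation=cv2.INTER_CUBIC))
E
```

```text
0.017
pre 2.84 [ 0.4308 -0.0057  0.2204] w 0.0639 g 0.0 F [-0.2 -0.1  0.1] q [ 0.29  0.15  2.05 -0.47  1.11  0.53]
 3.84 [ 0.4317 -0.0778  0.0668] w 0.0638 g 0.0 F [-0.1 -1.2  1. ] q [ 0.13  0.41  2.18 -0.68  0.73  0.68]
at 4.66 [ 0.4313 -0.0951  0.0299] w 0.064 g 0.0 F [0.7 0.4 0.4] q [ 0.1   0.49  2.2  -0.77  0.65  0.76]
grip 4.92 [ 0.4317 -0.0948  0.0305] w 0.0506 g 46.1 F [-0.9  2.6  4.4] q [ 0.1   0.49  2.2  -0.77  0.65  0.76]
```

View pics/g1.png

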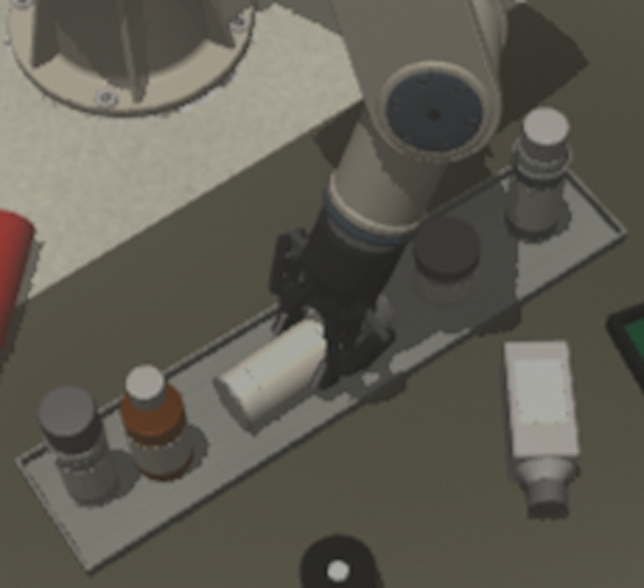

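The picture shows the can held between the jaws at about (320,345), with nothing else disturbed. I lift next and plan the upending.

```bash
python3 - <<'E'
from h import *
bot.servo_line([.4317,-.095,.30],velocity=.2); o=st("up")
from scipy.spatial.transform import Slerp
for psi in(180,165,150,135,120):
    qf=ori(q_(25),q_(psi),1)
    S=Slerp([0,1],Rot.from_quat([o["orientation"],qf]))
    print(psi,"rot",round(np.degrees((Rot.from_quat(o["orientation"]).inv()*Rot.from_quat(qf)).magnitude())))
    for s in(.33,.67,1):
        j=kinematics.solve_ik([.4317,-.13,.30],S(s).as_quat()); print("  ",None if j is None else j.round(2))
    j=kinematics.solve_ik([.427,-.15,.083],qf); print("  place",None if j is None else j.round(2))
E
```

```text
up 6.47 [ 0.4311 -0.095   0.2989] w 0.0509 g 47.2 F [ 0.3 -0.  -2.8] q [ 0.1   0.02  2.   -0.47  1.2   0.28]
180 rot 120
   [-0.19  0.17  1.79 -0.15  1.44 -0.63]
   [-0.24  0.43  1.58 -0.08  1.83 -1.22]
   [-0.18  0.66  1.46 -0.19  2.14 -1.75]
  place [-0.21  0.93  1.49 -0.19  1.84 -1.71]
165 rot 111
   [-0.23  0.16  1.8  -0.1   1.42 -0.6 ]
   [-0.31  0.42  1.58  0.02  1.82 -1.14]
   [-0.28  0.67  1.44 -0.02  2.17 -1.59]
  place [-0.31  0.94  1.46 -0.05  1.87 -1.6 ]
150 rot 104
   [-0.26  0.14  1.81 -0.05  1.39 -0.57]
   [-0.39  0.4   1.61  0.13  1.78 -1.06]
   [-0.39  0.66  1.45  0.15  2.15 -1.43]
  place [-0.41  0.94  1.47  0.1   1.86 -1.49]
135 rot 98
   [-0.29  0.12  1.83 -0.01  1.35 -0.53]
   [-0.45  0.37  1.64  0.22  1.73 -0.98]
   [-0.49  0.64  1.5   0.31  2.1  -1.28]
  place [-0.52  0.93  1.51  0.25  1.82 -1.39]
120 rot 94
   [-0.31  0.09  1.86  0.03  1.31 -0.49]
   [-0.52  0.33  1.7   0.32  1.67 -0.91]
   [-0.59  0.6   1.57  0.46  2.02 -1.15]
  place [-0.62  0.9   1.58  0.39  1.74 -1.31]
```

```bash
cat >> h.py <<'E'
def place(x,y,q,z0,zmin,opening):
    bot.servo_line([x,y,z0+.05],q,velocity=.2); bot.servo_line([x,y,z0],q,velocity=.08)
    bot.dwell(.2); o=st("above"); f0=o["wrist_force"]; z=z0
    while z>zmin:
        z-=.001; bot.servo_line([x,y,z],q,velocity=.02); o=get_obs()
        if o["wrist_force"][2]-f0[2]>2.: break
    bot.dwell(.2); o=st("down")
    hand.move_gripper(opening); bot.dwell(.3); st("open")
    p=o["position"]; bot.servo_line(p-.03*axis(q),q,velocity=.05); bot.servo_line(p-.15*axis(q),q,velocity=.2); st("away")
def pic(n,cam="scene",box=(130,340,180,410),k=2.8):
    c=vision.read_camera(cam); f=c["frame"][box[0]:box[1],box[2]:box[3],::-1]
    cv2.imwrite(f"pics/{n}.png",cv2.resize(f,None,fx=k,fy=k,interpolation=cv2.INTER_CUBIC))
E
python3 - <<'E'
from h import *
q=ori(q_(25),q_(165),1)
bot.reach([.4255,-.145,.30],q); st("upended")
place(.4255,-.145,q,.090,.076,.064)
pic("p1")
E
```

```text
upended 8.12 [ 0.4255 -0.1449  0.2999] w 0.0507 g 47.2 F [-0.9 -0.2 -3.3] q [-0.3   0.66  1.45 -0.05  2.16 -1.61]
above 10.04 [ 0.4257 -0.1451  0.0904] w 0.0505 g 47.2 F [ 0.2  0.2 -2.9] q [-0.3   0.93  1.47 -0.04  1.87 -1.6 ]
down 11.99 [ 0.4255 -0.145   0.0834] w 0.0506 g 47.5 F [1.  0.3 2.4] q [-0.3   0.94  1.47 -0.04  1.86 -1.6 ]
open 12.57 [ 0.4255 -0.145   0.083 ] w 0.064 g 0.0 F [-0.4  0.  -0.3] q [-0.3   0.94  1.47 -0.04  1.86 -1.6 ]
away 14.07 [ 0.556  -0.1799  0.1462] w 0.0638 g 0.0 F [0.1 0.7 0. ] q [-0.3   1.03  1.09 -0.04  2.16 -1.61]
```

View pics/p1.png

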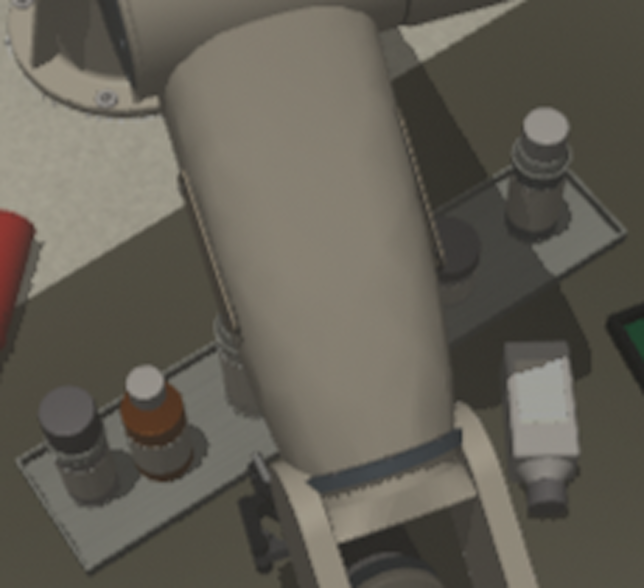

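The can stands at (240,370), let go, and the neighbours are unmoved. The bottle is next.

```bash
python3 - <<'E'
from h import *
bot.servo_line([.58,-.17,.28],velocity=.25)
q=ori(q_(65),q_(144.5),1); p=np.array([.6078,.0225,.029])
hand.move_gripper(.076)
bot.reach(p-.21*axis(q),q); st("pre")
bot.servo_line(p-.04*axis(q),velocity=.2)
bot.servo_line(p,velocity=.06); st("at")
hand.move_gripper(.03,50); st("grip")
bot.servo_line([.6,.02,.30],velocity=.2); o=st("up")
pic("g2","scene",(0,480,0,640),1.0)
for f in(0,1):
  for psi in(-180,-165,-150,-135,-120,-105,-90):
    qf=ori(q_(25),q_(psi),f)
    J=[kinematics.solve_ik([.427,-.04,z],qf) for z in(.30,.075)]
    print(f,psi,[None if j is None else j.round(2).tolist() for j in J])
E
```

```text
pre 15.85 [ 0.6793 -0.0296  0.2192] w 0.0758 g 0.0 F [-0.5  0.2 -1.4] q [-0.14  0.67  1.24  0.2   1.62 -1.12]
at 17.67 [0.608  0.0225 0.0291] w 0.0756 g 0.0 F [-0.4  0.1 -0.2] q [-0.08  0.77  1.54  0.23  1.22 -1.16]
grip 17.98 [0.6086 0.0224 0.0296] w 0.0555 g 53.9 F [ 2.4 -0.3  3.8] q [-0.08  0.77  1.54  0.23  1.22 -1.16]
up 19.48 [0.5995 0.02   0.2988] w 0.0553 g 53.3 F [ 0.6  0.4 -3.7] q [-0.09  0.48  1.4   0.22  1.65 -1.06]
0 -180 [[-0.06, 0.63, 1.5, -0.06, 2.14, 1.51], [-0.06, 0.93, 1.53, -0.05, 1.82, 1.53]]
0 -165 [[0.05, 0.62, 1.53, -0.22, 2.11, 1.36], [0.05, 0.92, 1.55, -0.2, 1.79, 1.44]]
0 -150 [[0.15, 0.59, 1.58, -0.38, 2.05, 1.23], [0.15, 0.9, 1.61, -0.34, 1.73, 1.35]]
0 -135 [[0.26, 0.55, 1.66, -0.52, 1.96, 1.12], [0.26, 0.87, 1.69, -0.48, 1.65, 1.29]]
0 -120 [[0.36, 0.49, 1.76, -0.64, 1.85, 1.03], [0.36, 0.84, 1.79, -0.62, 1.54, 1.25]]
0 -105 [[0.45, 0.42, 1.88, -0.77, 1.73, 0.97], [0.45, 0.81, 1.91, -0.77, 1.43, 1.25]]
0 -90 [[0.54, 0.34, 2.02, -0.89, 1.6, 0.92], [0.54, 0.77, 2.05, -0.94, 1.31, 1.29]]
1 -180 [[-0.06, 0.63, 1.5, -0.06, 2.14, -1.63], [-0.06, 0.93, 1.53, -0.05, 1.82, -1.61]]
1 -165 [[0.05, 0.62, 1.53, -0.22, 2.11, -1.78], [0.05, 0.92, 1.55, -0.2, 1.79, -1.71]]
1 -150 [[0.15, 0.59, 1.58, -0.38, 2.05, -1.91], [0.15, 0.9, 1.61, -0.34, 1.73, -1.79]]
1 -135 [[0.26, 0.55, 1.66, -0.52, 1.96, -2.02], [0.26, 0.87, 1.69, -0.48, 1.65, -1.85]]
1 -120 [[0.36, 0.49, 1.76, -0.64, 1.85, -2.11], [0.36, 0.84, 1.79, -0.62, 1.54, -1.89]]
1 -105 [[0.45, 0.42, 1.88, -0.77, 1.73, -2.18], [0.45, 0.81, 1.91, -0.77, 1.43, -1.89]]
1 -90 [[0.54, 0.34, 2.02, -0.89, 1.6, -2.22], [0.54, 0.77, 2.05, -0.94, 1.31, -1.85]]
```

View pics/g2.png

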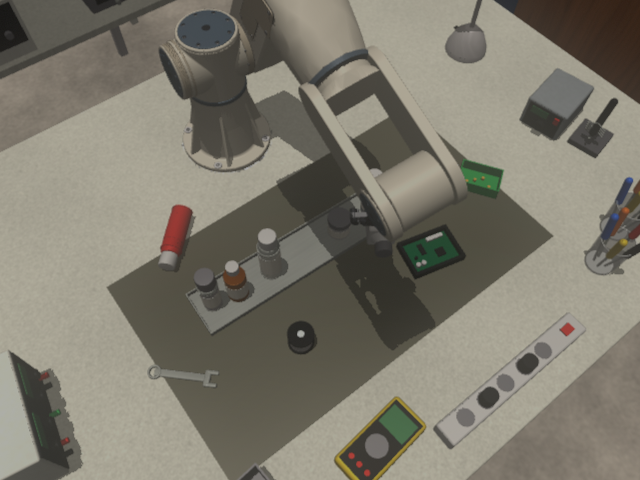

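The can stands upright at (268,255) and the bottle is held in the jaws at (375,235). I upend and place the bottle.

```bash
python3 - <<'E'
from h import *
q=ori(q_(25),q_(-165),0)
bot.reach([.4293,-.04,.31],q); st("upended")
place(.4293,-.04,q,.080,.066,.068)
bot.servo_line([.60,.02,.30],velocity=.2)
bot.reach([.45,.40,.35],ori(q_(89),q_(40),0)); st("clear")
pic("end","scene",(130,340,120,410),2.7); pic("endtop","top",(120,300,200,470),2.9)
E
```

```text
upended 21.61 [ 0.4295 -0.04    0.3099] w 0.0556 g 53.4 F [ 0.8  0.  -2. ] q [ 0.05  0.61  1.51 -0.23  2.13  1.36]
above 23.63 [ 0.4295 -0.04    0.0804] w 0.0554 g 53.4 F [-0.2  0.2 -2.9] q [ 0.05  0.92  1.55 -0.2   1.8   1.43]
down 25.58 [ 0.4293 -0.04    0.0731] w 0.0554 g 53.4 F [ 0.9  0.4 -0.9] q [ 0.05  0.93  1.54 -0.2   1.79  1.44]
open 26.17 [ 0.4293 -0.04    0.073 ] w 0.068 g 0.0 F [ 0.3 -0.6  0.5] q [ 0.05  0.93  1.54 -0.2   1.79  1.44]
away 27.67 [ 0.5597 -0.005   0.1359] w 0.0679 g 0.0 F [ 0.1 -0.4 -0.1] q [ 0.08  0.99  1.19 -0.19  2.08  1.4 ]
clear 31.12 [0.4502 0.3998 0.3497] w 0.0685 g 0.0 F [-0.5  0.5 -0.5] q [ 0.72  0.23  1.58 -0.    1.32 -1.54]
```

View pics/end.png

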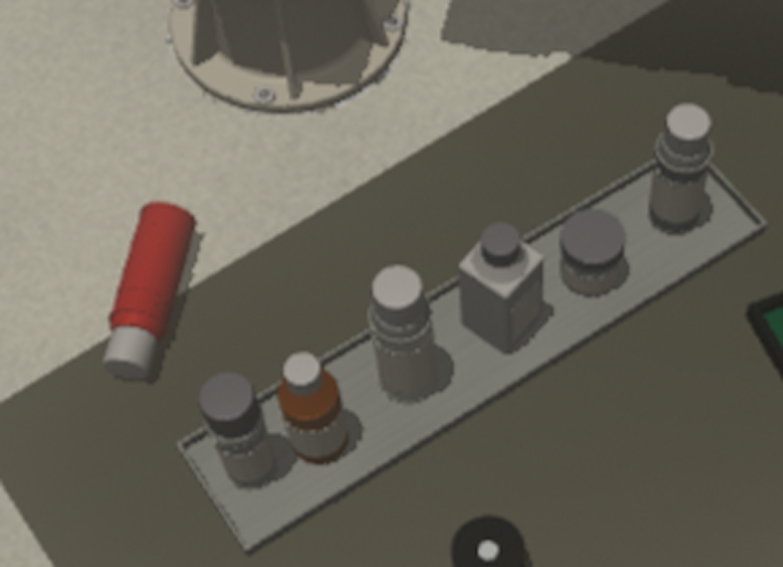

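View pics/endtop.png

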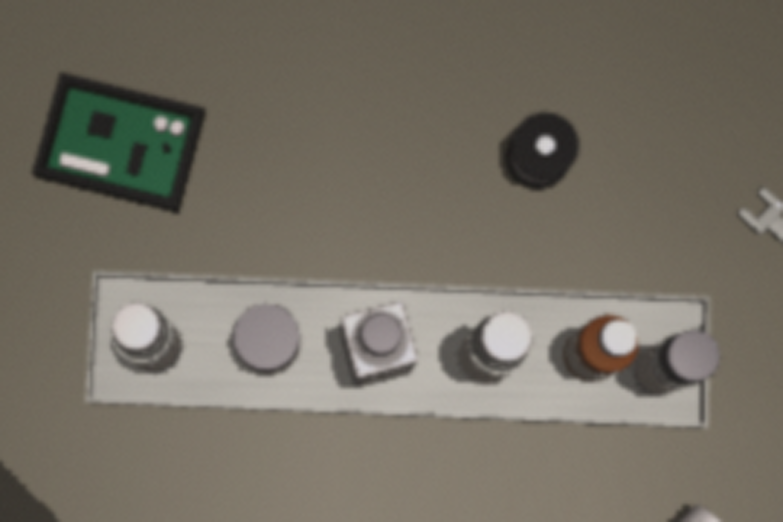

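Both views show the can (top view 505,340) and the bottle (380,340) upright inside the tray. Everything else is where it was.

```bash
python3 -c "
from h import *
print(hand_in())"
```

```text
the job is handed in; nothing more can be done
None
```

The spray can and the square bottle both stand upright in the tray, let go, and the final camera views show everything else still in place; the job was handed in at about 31 s of the allowed 58 s, and `hand_in()` returned no verdict.

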